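Pull the dust filter for cleaning

TASK

The bench dust filter needs cleaning. Slide the thin intake screen up out of its slot and stand it in the wooden caddy, let go of it, then pinch the two orange side catches of the filter cassette together and lift it straight out of the unit. Finish while holding the cassette upright and still by its pinched catches, at least 5 cm clear above the green unit, and leave the cup, the round wooden box and the tin where they are.

Things in the scene. Friction and masses are not known exactly. Their poses are not given: they have to be found in the camera images.
- unit: Green dust filter unit, fixed (place and yaw vary). Origin: on the bench under the middle of the cassette well; z up. Main block 150 x 140 mm (x, y), top 70 mm above the bench; at its +x end a motor box to x = 150 mm, 120 mm wide, 100 mm high. The cassette stands in an open well in the middle (floor 20 mm above the bench, about 2 mm play)
- slot (a point): Middle of the screen slot's floor, 35 mm above the bench, at unit y = +46.5 mm. The slot runs along the unit's x, 8 mm wide; aluminium cheeks guide the screen's ends at unit |x| 42 to 60 mm, y 38 to 55 mm, up to 100 mm above the bench. While the screen is in, it stands 11 mm from the left catch: no room for a finger
- screen: Thin intake screen, loose, 100 mm long (x) x 5 mm thick (y) x 125 mm tall (z), 0.08 to 0.17 kg, aluminium frame, dark mesh, blue band along the top edge. Origin: middle of its lower edge; z up along its height. It starts standing in the unit's slot, its x along the unit's x, its top edge 160 mm above the bench, and slides out straight up
- caddy: Open wooden caddy, fixed to the bench (place and yaw vary), 150 x 42 x 60 mm outside (x, y, z), walls and floor 6 mm, so the inside is 138 x 30 mm. Origin: centre of its underside. The screen stands in it with its lower edge on the floor and its length along the caddy's x; let go, it leans against a long wall (up to about 25 degrees)
- cassette: White filter cassette, loose, body 70 x 40 x 92 mm (x, y, z), 0.18 to 0.37 kg, paper pleats on top. Origin: centre of its underside. It starts in the unit's well, axes along the unit's, its underside 20 mm and its top 112 mm above the bench. Orange catches on its +y and -y sides; until both are pressed in, their teeth hold it under steel lips in the well
- catch_left (a joint): Orange spring catch on the cassette's +y side: 0 = out (latched), grows to 0.007 m when pressed in towards the cassette (stop). Needs about 3 N at first, 7 N fully in; its tooth is free of the lip from about 0.004 m, more if the cassette sits off centre: press it fully in
- catch_right (a joint): The same on the cassette's -y side: 0 = out, 0.007 m = fully pressed in
- catch_left_pad (a point): Middle of the left catch's outer press pad: 26 mm long (x), 35 mm tall (z), its middle 72.5 mm above the cassette's underside and, out, 33 mm from its mid plane. Over both pads 66 mm when out, 52 mm when pressed in. The pads' lower edges are 5 mm above the unit's top when the cassette is seated
- catch_right_pad (a point): Middle of the right catch's outer press pad, likewise at -y
- cup: Blue ceramic cup, loose, bystander, 72 mm across, 75 mm tall. Origin: centre of its underside
- hoop_box: Round bentwood box with lid, loose, bystander, 106 mm across, 60 mm tall. Origin: centre of its underside
- tin: Small red and steel tin, loose, bystander, 66 mm across, 85 mm tall. Origin: centre of its underside
Not all that is in view belongs to the job. Leave any purple or yellow look-alike of the cassette alone.

How it is judged:
On the way:
1. the screen stands in the caddy, let go and at rest (x of screen in the frame of caddy between -0.035 and 0.035 m and y of screen in the frame of caddy between -0.021 and 0.021 m and z of screen in the frame of caddy below 0.02 m and angle between screen's own z axis and vertical below 0.7 rad and contact force between screen and the fingers below 0.1 N and linear speed of screen below 0.03 m/s), for 0.2 s.
At the end, for the whole second after the job is handed in: Screen at rest and let go in the caddy, lower edge under 20 mm from its underside, leaning under 40 deg. Cassette held by the fingers, both catches in over 4 mm, upright within 17 deg, under 30 mm/s, underside over 120 mm above the bench, touching neither unit, screen nor caddy (all of step 1 and value of joint each of catch_left, catch_right above 0.004 m and contact force between cassette and the fingers above 1 N and height (world z) of cassette above 0.12 m and contact force between cassette and unit below 0.1 N and contact force between cassette and screen below 0.1 N and contact force between cassette and caddy below 0.1 N and angle between cassette's own z axis and vertical below 0.3 rad and linear speed of cassette below 0.03 m/s); the arm keeps its last pose, push and grip.
It fails at once if a bystander (cup) is shifted more than 30 mm (distance of cup from where it was at the start of the episode above 0.03 m).
It fails at once if a bystander (hoop_box) is shifted more than 30 mm (distance of hoop_box from where it was at the start of the episode above 0.03 m).
It fails at once if a bystander (tin) is shifted more than 30 mm (distance of tin from where it was at the start of the episode above 0.03 m).
It also fails if it takes over 61 s, if anything falls off the work surface, if the arm or the gripper's body presses on something with over 40 N, if the wrist force passes 120 N, or if a joint passes its speed limit or range.

ROBOT

A 7-joint arm with a two-finger parallel gripper is mounted at the origin on the work surface. World frame = base frame: x ahead of the robot, y to its left, z up, the work surface at z = 0. Lengths are in m, angles in rad, forces in N, time in s.
With the tool pointing down it reaches from about 0.425 to 0.825 m from the base axis. Payload 3.6 kg.
Tool frame: the origin (TCP) lies at the very end of the fingers, on their centre line; the grasp point (between the pads) lies 19 mm behind it; x points along the fingers, y is the direction in which the jaws open and shut, and the axes are right-handed (so a half turn about x gives the same grasp; the last joint's range is limited). The gripper opens to 85 mm and grips with 20 to 120 N. Pads are 22 mm wide; open, the fingers measure 114 mm over their backs; the gripper's body (76 mm by 85 mm) begins 54 mm behind the grasp point. The pads swing forward as they close: fully open they stand 13 mm farther back than shut.
Start: joints at [1.183, 0.615, -0.013, 1.423, 0.008, 1.103, -0.04], TCP at [0.229, -0.608, 0.231] pointing down, gripper open.
Joint ranges: [-3.12, 3.12], [-0.3, 2.06], [-1.34, 1.32], [0.26, 2.42], [-1.36, 4.5], [0.01, 1.98], [-2.84, 2.84]. Speed limits (rad/s): [2.79, 2.79, 3.14, 3.14, 3.14, 3.14, 3.14].

INTERFACE

Orientations are given as a rotation vector (axis times angle).
In Python, from rig import ctrl gives the robot as it stands.
- The arm moves only by the tool arm_command, never from a script. Its argument "plan" is a list of rows, each an object with "twist": the turn, a rotation vector about the tool's x, y, z in degrees, a list of three; "delta_pos": the shift along the tool's x, y, z in mm, a list of three; "gripper": the closure, from -1 (fully open) to 1 (shut). In form: [{"twist": [rx, ry, rz], "delta_pos": [dx, dy, dz], "gripper": gripper}, ...]. A call has 1 to 20 rows; each row shifts and turns the commanded pose from where the row before left it, along the tool's axes as they then stand; what a row does not reach is not made up. A row lasts 1/10 s, in which the tool goes at most 50 mm and 8.59 degrees, less where a joint would pass 70% of its speed; a pose out of reach is approached as far as the arm can. A call with a gripper value outside its range is refused whole. The fingers move at their own pace and stop on an object; the grip force is fixed at half the most. Time passes only in rows, so rows that do not move let the fingers close. It gives the time, the measured TCP pose, the force and the opening at its end, in the units of the state.
- ctrl.get_state(): the state, without advancing time (a new reading comes with each control period).
- ctrl.snapshot(name): name is "side" or "top"; returns a dict with "color" (400x640x3 uint8, red, green, blue), "fovy" (degrees; the focal length in pixels is half the picture's height over the tangent of half this angle, whatever the lens; pixels are square), "cx", "cy" (the principal point, pixels), "dist_coeffs" ([k1, k2, p1, p2, k3] as OpenCV has them; the pictures are not rectified), "view" (4x4, takes a point from world to camera coordinates). Camera axes: x right, y down, z forward; pixel columns grow to the right and rows downward; lengths in m; the calibration is good to about 2 mm. A picture is of the moment at which its call begins. There is no depth.
- ctrl.close_job(): hands the job in, once; it reports no verdict.
The state is a dict: "clock": time; "q": joint angles; "qvel": joint speeds; "joint_efforts": joint torques, N m; "eef_pos": TCP position; "orientation": TCP orientation; "ft_force": force on the tool from outside, world axes, zero at the start; "ft_torque": the same for the moment, N m; "gripper_width": opening from 0.0 (shut) to 1.0 (fully open).
Only numpy, scipy, OpenCV 4.12 (cv2) and the standard library are available. Lean on these libraries where they do the work, as an engineer would, in place of code of your own. Each camera call takes 0.05 s, during which the arm holds its last target.

## Working session

There is one attempt and no reset: what is moved stays moved. The work goes in short steps, Python scripts to look and compute and a tool call to move; the robot and the scene stay as the last step left them, time stands still between calls to the robot, and variables do not carry over. Pictures are saved under pics/ and viewed, and the job is handed in when it is done.

Besides the shell and the picture viewer there is one more tool, called after ">>>" by a JSON object that holds its "fn" and its "kwargs", one argument or row to a line. arm_command: Moves the arm, as the interface text tells. Its arguments: {"type":"object","properties":{"plan":{"type":"array","items":{"type":"object","properties":{"twist":{"type":"array","items":{"type":"number"}},"delta_pos":{"type":"array","items":{"type":"number"}},"gripper":{"type":"number"}}}}},"required":["plan"]}

```bash
ls; mkdir -p pics; python3 - <<'E'
from rig import ctrl
import cv2
print(ctrl.get_state())
for n in("side","top"):
    s=ctrl.snapshot(n); cv2.imwrite(f"pics/{n}0.png",s["color"][:,:,::-1]); print(n,{k:v for k,v in s.items() if k!="color"})
E
```

```text
pics
{'clock': 0.0, 'q': array([ 1.18350256,  0.6159365 , -0.01263531,  1.42491814,  0.00811282,
        1.10342216, -0.04039276]), 'qvel': array([-0.00054105, -0.00084794,  0.00010245, -0.00069043, -0.00074182,
       -0.00066191,  0.001584  ]), 'joint_efforts': array([ 5.24997940e-04, -4.69201076e+01,  2.59659905e-01, -1.71027553e+01,
        1.00309492e-02,  9.77567746e-03,  1.22444902e-06]), 'eef_pos': array([ 0.22919988, -0.60741503,  0.23012052]), 'orientation': array([ 2.02523828,  0.37221791, -2.02629232]), 'ft_force': array([ 0.77679582, -0.81897692,  0.74258237]), 'ft_torque': array([-0.04611814, -0.02562949, -0.00536291]), 'gripper_width': 1.0041976629791933}
side {'fovy': 57.68585612216882, 'cx': 321.33018083475037, 'cy': 197.95407989927506, 'dist_coeffs': array([-0.06256705,  0.        ,  0.        ,  0.        ,  0.        ]), 'view': array([[-0.72533611, -0.68834015, -0.00868139,  0.40204714],
       [-0.43801953,  0.47121699, -0.7655674 ,  0.3240194 ],
       [ 0.5310616 , -0.55149105, -0.64329713,  0.82243056],
       [ 0.        ,  0.        ,  0.        ,  1.        ]])}
top {'fovy': 51.511781138090754, 'cx': 323.4157601660073, 'cy': 193.40164786469228, 'dist_coeffs': array([0.01086637, 0.        , 0.        , 0.        , 0.        ]), 'view': array([[-0.08303726, -0.99654325, -0.00252426,  0.03251697],
       [-0.97446313,  0.0817272 , -0.20914656,  0.56158898],
       [ 0.20862989, -0.01490716, -0.97788105,  1.14427679],
       [ 0.        ,  0.        ,  0.        ,  1.        ]])}
```

View pics/side0.png

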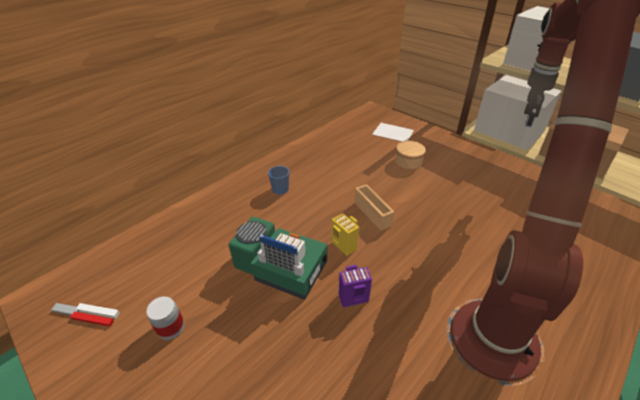

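View pics/top0.png

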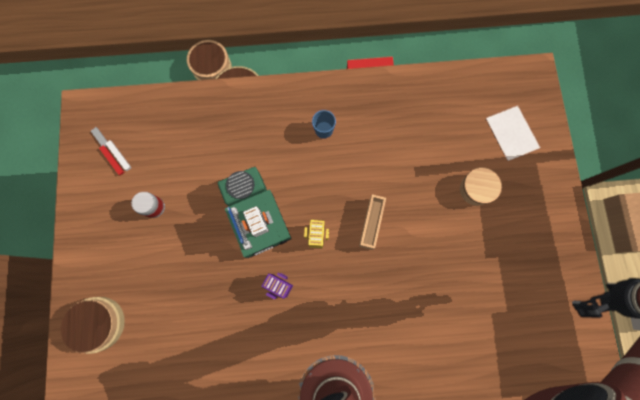

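The top view shows the green unit around (255,213), with the white cassette at (255,221) and the screen's blue band at (238,228). The look-alikes are yellow at (317,233) and purple at (277,286). The caddy is at (373,222), the cup at (323,124), the hoop box at (483,185) and the tin at (147,204). I choose the white cassette inside the green unit and will check it in close crops.

```bash
cat > h.py <<'E'
import numpy as np, cv2
from rig import ctrl
def cam(s):
    h=s["color"].shape[0]; f=h/2/np.tan(np.radians(s["fovy"])/2)
    K=np.array([[f,0,s["cx"]],[0,f,s["cy"]],[0,0,1]]); return K,np.array(s["dist_coeffs"]),np.array(s["view"])
def proj(s,P):
    K,d,V=cam(s); return cv2.projectPoints(np.array(P,float).reshape(-1,3),cv2.Rodrigues(V[:3,:3])[0],V[:3,3],K,d)[0].reshape(-1,2)
def ray(s,uv):
    K,d,V=cam(s); n=cv2.undistortPoints(np.array(uv,float).reshape(1,1,2),K,d).ravel()
    R=V[:3,:3]; return -R.T@V[:3,3], R.T@np.array([n[0],n[1],1])
def atz(s,uv,z):
    o,r=ray(s,uv); return o+r*(z-o[2])/r[2]
def crop(s,x0,y0,x1,y1,k,name,img=None):
    im=(s["color"] if img is None else img)[y0:y1,x0:x1,::-1]
    cv2.imwrite("pics/"+name,cv2.resize(im,None,fx=k,fy=k,interpolation=cv2.INTER_CUBIC))
E
python3 - <<'E'
from h import *
import pickle
S={n:ctrl.snapshot(n) for n in("side","top")}
pickle.dump(S,open("s0.pkl","wb"))
crop(S["top"],210,160,300,260,6,"ct.png"); crop(S["side"],220,205,335,305,6,"cs.png")
crop(S["top"],350,185,400,255,8,"kt.png"); crop(S["side"],345,175,405,235,8,"ks.png")
t=S["top"]
for n,uv,z in[("unit",(255,221),.112),("caddy",(373,222),.03),("cup",(323,124),.07),("hoop",(483,185),.06),("tin",(144,204),.085),("yel",(317,233),.09),("purp",(277,286),.09)]: print(n,atz(t,uv,z).round(3))
E
```

```text
unit [0.49  0.179 0.112]
caddy [ 0.471 -0.153  0.03 ]
cup [ 0.771 -0.031  0.07 ]
hoop [ 0.548 -0.479  0.06 ]
tin [0.569 0.493 0.085]
yel [0.445 0.013 0.09 ]
purp [0.312 0.132 0.09 ]
```

View pics/ct.png

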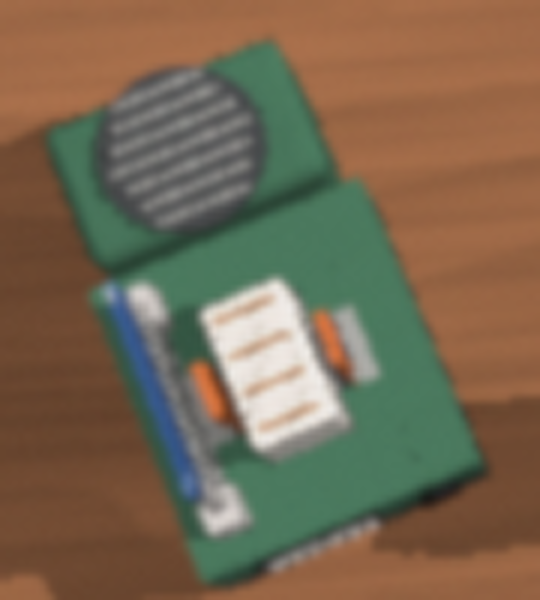

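View pics/cs.png

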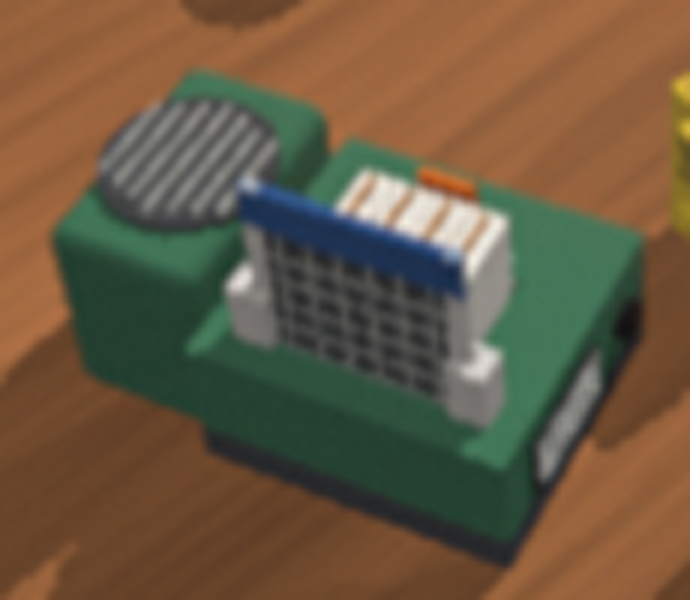

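View pics/kt.png

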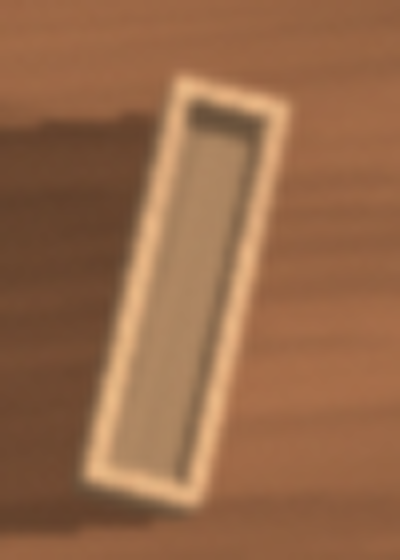

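View pics/ks.png

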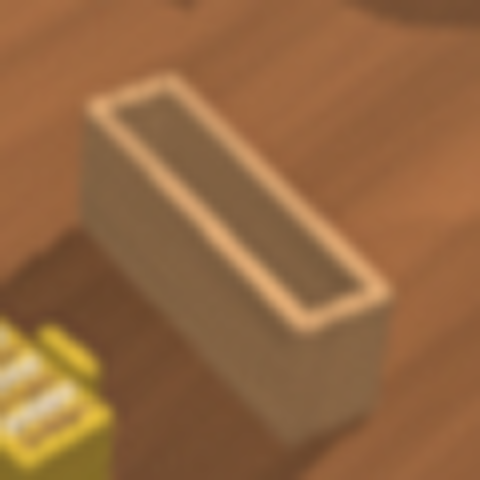

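```bash
cat > fit.py <<'E'
from h import *
import pickle
from scipy.optimize import least_squares
def fit(obs,x0,loss="soft_l1"):
    # obs: list of (snapshot, list of (xyz mm, uv))
    def res(p):
        c,s=np.cos(p[2]),np.sin(p[2]);R=np.array([[c,-s,0],[s,c,0],[0,0,1]]);r=[]
        for S,L in obs:
            P=np.array([l[0] for l in L])/1000@R.T+[p[0],p[1],0]
            r.append(proj(S,P)-np.array([l[1] for l in L]))
        return np.vstack(r)
    o=least_squares(lambda p:res(p).ravel(),x0,loss=loss)
    return o.x,res(o.x)
def px(k,x0,y0,L): return [(a,((u+.5)/k-.5+x0,(v+.5)/k-.5+y0)) for a,(u,v) in L]
E
python3 - <<'E'
from fit import *
S=pickle.load(open("s0.pkl","rb"))
ut=px(6,210,160,[((-75,70,70),(203,585)),((-75,-70,70),(487,470)),((75,-70,70),(362,180)),((150,60,100),(50,130)),((150,-60,100),(270,40)),((75,-60,100),(335,180)),((50,46.5,160),(113,288)),((-50,46.5,160),(192,494)),((35,20,112),(200,312)),((35,-20,112),(280,280)),((-35,20,112),(262,447))])
us=px(6,220,205,[((-75,70,70),(505,468)),((-75,-70,70),(645,243)),((150,60,100),(55,235)),((150,-60,100),(195,72)),((75,-60,100),(325,105)),((50,46.5,160),(243,182)),((-50,46.5,160),(462,256)),((35,-20,112),(365,170)),((-35,-20,112),(510,213))])
kt=px(8,350,185,[((75,21,60),(180,75)),((75,-21,60),(290,103)),((-75,-21,60),(200,505)),((-75,21,60),(82,478))])
ks=px(8,345,175,[((75,21,60),(88,105)),((75,-21,60),(175,75)),((-75,-21,60),(390,292)),((-75,21,60),(303,330)),((-75,21,0),(290,445))])
T,D=S["top"],S["side"]
for n,a,b,x0 in(("unit",ut,us,[.49,.18,.4]),("caddy",kt,ks,[.47,-.153,-.2])):
    for m,o in(("top",[(T,a)]),("side",[(D,b)]),("both",[(T,a),(D,b)])):
        x,r=fit(o,x0); print(n,m,(x[:2]*1000).round(1),np.degrees(x[2]).round(2)); 
    print(r.round(1).tolist())
s=ctrl.get_state(); R=cv2.Rodrigues(s["orientation"])[0]; print(R.round(3))
E
```

```text
unit top [490.9 180.3] 18.56
unit side [490.4 184.6] 19.37
unit both [491.1 182. ] 18.84
[[-0.4, 0.2], [-1.3, -0.8], [-0.5, -0.1], [-2.6, 0.2], [0.3, -1.3], [-0.7, -1.1], [-0.9, 0.2], [-0.3, 0.7], [-0.4, 0.4], [-0.2, -0.0], [-1.4, 1.2], [0.4, -0.2], [0.8, -2.0], [-1.7, -1.3], [0.4, -3.0], [2.1, -0.8], [0.2, -0.7], [0.8, -0.2], [0.7, -0.9], [0.7, 0.1]]
caddy top [ 471.3 -149.5] -19.11
caddy side [ 469.9 -147. ] -18.94
caddy both [ 470.9 -148.7] -19.08
[[-0.5, 0.1], [-0.1, 0.1], [-0.4, 0.4], [-0.1, 0.0], [-0.1, -0.5], [0.1, -0.6], [0.8, -0.3], [-0.0, -0.5], [-0.4, -0.3]]
[[-0.001  0.353 -0.936]
 [ 0.002 -0.936 -0.353]
 [-1.    -0.002  0.   ]]
```

```bash
cat >> h.py <<'E'
def pose():
    s=ctrl.get_state(); return np.array(s["eef_pos"]),cv2.Rodrigues(np.array(s["orientation"]))[0],s
def loc(u,p):
    c,s=np.cos(u[2]),np.sin(u[2]); return np.array([u[0]+c*p[0]-s*p[1],u[1]+s*p[0]+c*p[1],p[2]])
def todo(target,yawdeg):
    """translation in current tool axes (mm), and turn about tool x (deg) to make tool y point at yawdeg"""
    p,R,s=pose(); d=R.T@(np.array(target)-p)*1000
    # desired R: x down
    a=np.radians(yawdeg); y=np.array([np.cos(a),np.sin(a),0]);x=np.array([0,0,-1.]);W=np.column_stack([x,y,np.cross(x,y)])
    rv=np.degrees(cv2.Rodrigues(R.T@W)[0].ravel())
    print("t",round(float(s["clock"]),2),"tcp",p.round(4),"ft",np.array(s["ft_force"]).round(1),"w",round(float(s["gripper_width"]),3)); print("delta tool mm",d.round(1),"twist deg",rv.round(2))
    return d,rv
E
python3 - <<'E'
from fit import *
S=pickle.load(open("s0.pkl","rb"))
ut=px(6,210,160,[((-75,70,70),(203,585)),((-75,-70,70),(487,470)),((75,-70,70),(362,180)),((50,46.5,160),(113,288)),((-50,46.5,160),(192,494)),((35,20,112),(200,312)),((35,-20,112),(280,280)),((-35,20,112),(262,447))])
us=px(6,220,205,[((-75,70,70),(505,468)),((-75,-70,70),(645,243)),((50,46.5,160),(243,182)),((-50,46.5,160),(462,256)),((35,-20,112),(365,170)),((-35,-20,112),(510,213))])
T,D=S["top"],S["side"]
for o in([(T,ut)],[(D,us)],[(T,ut),(D,us)]):
    u,r=fit(o,[.49,.18,.3]);print(u[:2].round(4),np.degrees(u[2]).round(2))
print(r.round(1).tolist())
u=[.491,.182,np.radians(18.9)]
g=loc(u,[0,46.5,0]/np.array(1000.));print(g)
todo([.50,-.15,.25],-71.1)
E
```

```text
[0.4915 0.1802] 18.55
[0.491  0.1842] 19.0
[0.4916 0.1818] 18.45
[[-0.6, -0.1], [-1.4, -0.8], [-0.2, -0.2], [-0.7, -0.2], [-0.4, 0.4], [-0.2, 0.1], [-0.0, -0.2], [-1.4, 1.0], [0.0, -0.3], [0.8, -2.0], [0.1, -1.0], [0.6, -0.3], [0.7, -1.1], [0.7, 0.1]]
[0.47593784 0.22599297 0.        ]
t 0.2 tcp [ 0.2293 -0.6077  0.2306] ft [ 0.9 -0.   0.5] w 1.001
delta tool mm [ -18.9 -332.7 -414.9] twist deg [1.78 0.   0.09]
```

>>> {"fn": "arm_command", "kwargs": {
  "plan": [
    {"twist": [0,0,0],"delta_pos": [-2,-14,-17],"gripper": -1},
    {"twist": [0,0,0],"delta_pos": [-2,-28,-35],"gripper": -1},
    {"twist": [0,0,0],"delta_pos": [-2,-28,-35],"gripper": -1},
    {"twist": [0,0,0],"delta_pos": [-2,-28,-35],"gripper": -1},
    {"twist": [0,0,0],"delta_pos": [-2,-28,-35],"gripper": -1},
    {"twist": [0,0,0],"delta_pos": [-2,-28,-35],"gripper": -1},
    {"twist": [0,0,0],"delta_pos": [-2,-28,-35],"gripper": -1},
    {"twist": [0,0,0],"delta_pos": [-2,-28,-35],"gripper": -1},
    {"twist": [0,0,0],"delta_pos": [-2,-28,-35],"gripper": -1},
    {"twist": [0,0,0],"delta_pos": [0,-28,-35],"gripper": -1},
    {"twist": [0,0,0],"delta_pos": [0,-28,-35],"gripper": -1},
    {"twist": [0,0,0],"delta_pos": [0,-28,-35],"gripper": -1},
    {"twist": [1.8,0,0],"delta_pos": [0,-11,-13],"gripper": -1},
    {"twist": [0,0,0],"delta_pos": [0,0,0],"gripper": -1}
  ]
}}

```text
clock: 1.6
eef_pos: [0.5017, -0.146, 0.2492]
orientation: [2.041, 0.349, -2.039]
ft_force: [0.2, -0.1, 0.7]
gripper_width: 1.001
```

```bash
python3 - <<'E'
from h import *
u=[.4913,.1818,np.radians(18.7)]
g=loc(u,[0,.0465,.24]);print(g)
todo(g,-71.3)
E
```

```text
[0.4763915  0.22584528 0.24      ]
t 1.6 tcp [ 0.5017 -0.146   0.2492] ft [ 0.2 -0.1  0.7] w 1.001
delta tool mm [   9.9 -359.3  -99. ] twist deg [ 0.59 -0.07  0.1 ]
```

>>> {"fn": "arm_command", "kwargs": {
  "plan": [
    {"twist": [0.6,0,0],"delta_pos": [1,-18,-5],"gripper": -1},
    {"twist": [0,0,0],"delta_pos": [1,-36,-10],"gripper": -1},
    {"twist": [0,0,0],"delta_pos": [1,-36,-10],"gripper": -1},
    {"twist": [0,0,0],"delta_pos": [1,-36,-10],"gripper": -1},
    {"twist": [0,0,0],"delta_pos": [1,-36,-10],"gripper": -1},
    {"twist": [0,0,0],"delta_pos": [1,-36,-10],"gripper": -1},
    {"twist": [0,0,0],"delta_pos": [1,-36,-10],"gripper": -1},
    {"twist": [0,0,0],"delta_pos": [1,-36,-10],"gripper": -1},
    {"twist": [0,0,0],"delta_pos": [1,-36,-10],"gripper": -1},
    {"twist": [0,0,0],"delta_pos": [1,-36,-10],"gripper": -1},
    {"twist": [0,0,0],"delta_pos": [0,-17,-4],"gripper": -0.3},
    {"twist": [0,0,0],"delta_pos": [0,0,0],"gripper": -0.3},
    {"twist": [0,0,0],"delta_pos": [0,0,0],"gripper": -0.3}
  ]
}}

```text
clock: 2.9
eef_pos: [0.482, 0.2193, 0.2391]
orientation: [2.049, 0.325, -2.05]
ft_force: [0.2, -1.3, 0.1]
gripper_width: 0.649
```

```bash
python3 - <<'E'
from h import *
u=[.4913,.1818,np.radians(18.7)]
g=loc(u,[0,.0465,.24])
todo(g,-71.3)
p,R,s=pose()
for n in("top","side"):
    S=ctrl.snapshot(n); im=S["color"].copy()
    c=proj(S,[p])[0]; x0,y0=int(c[0])-45,int(c[1])-45
    x0=max(x0,0)
    k=6; big=cv2.resize(im[y0:y0+90,x0:x0+100],None,fx=k,fy=k,interpolation=cv2.INTER_CUBIC)
    w=[loc(u,q) for q in([0,.0465,.16],[.05,.0465,.16],[-.05,.0465,.16])]+[p, p+R@[0,.02,0],p-R@[0,.02,0]]
    for i,q in enumerate(proj(S,w)):
        q=((q-[x0,y0]+.5)*k-.5).astype(int); cv2.circle(big,tuple(map(int,q)),4,(255,0,255) if i<3 else (255,255,0),-1)
    cv2.imwrite(f"pics/h1{n}.png",big[:,:,::-1])
E
```

```text
t 2.9 tcp [0.482  0.2193 0.2391] ft [ 0.2 -1.3  0.1] w 0.649
delta tool mm [-0.9 -8.   3.3] twist deg [-0.56  0.05 -0.12]
```

View pics/h1top.png

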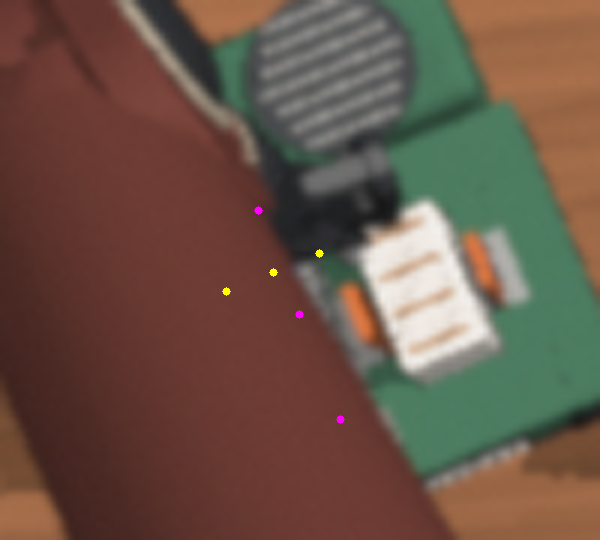

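View pics/h1side.png

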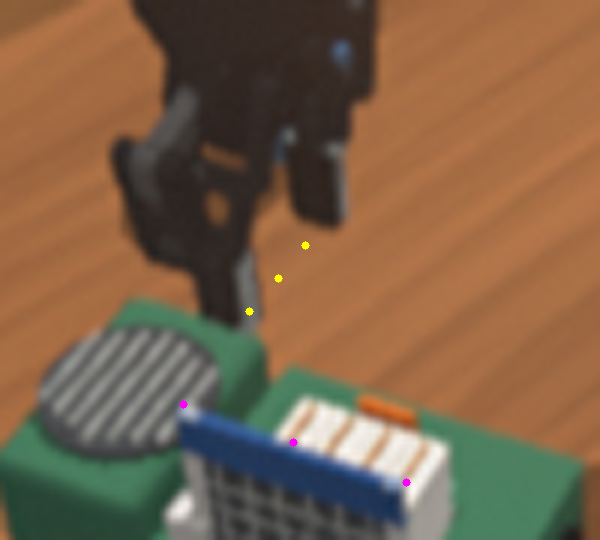

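The side view shows the fingertips at about (250,325) and (335,225) straddling the line of the blue band, and the model dots sit on the band from (183,405) to (406,483). I'll correct the residual offset and descend.

>>> {"fn": "arm_command", "kwargs": {
  "plan": [
    {"twist": [-0.6,0,0],"delta_pos": [0,-8,3],"gripper": -0.3},
    {"twist": [0,0,0],"delta_pos": [15,0,0],"gripper": -0.3},
    {"twist": [0,0,0],"delta_pos": [20,0,0],"gripper": -0.3},
    {"twist": [0,0,0],"delta_pos": [20,0,0],"gripper": -0.3},
    {"twist": [0,0,0],"delta_pos": [10,0,0],"gripper": -0.3},
    {"twist": [0,0,0],"delta_pos": [0,0,0],"gripper": -0.3},
    {"twist": [0,0,0],"delta_pos": [0,0,0],"gripper": -0.3}
  ]
}}

```text
clock: 3.7
eef_pos: [0.4765, 0.2286, 0.1749]
orientation: [2.044, 0.34, -2.042]
ft_force: [-0.6, 0.1, -0.2]
gripper_width: 0.648
```

```bash
python3 - <<'E'
from h import *
u=[.4913,.1818,np.radians(18.7)]
g=loc(u,[0,.0465,.132])
todo(g,-71.3)
p,R,s=pose()
for n in("side",):
    S=ctrl.snapshot(n); im=S["color"].copy()
    c=proj(S,[p])[0]; x0,y0=int(c[0])-45,int(c[1])-45
    k=6; big=cv2.resize(im[y0:y0+90,x0:x0+100],None,fx=k,fy=k,interpolation=cv2.INTER_CUBIC)
    w=[loc(u,q) for q in([0,.0465,.16],[.05,.0465,.16],[-.05,.0465,.16])]+[p, p+R@[0,.02,0],p-R@[0,.02,0]]
    for i,q in enumerate(proj(S,w)):
        q=((q-[x0,y0]+.5)*k-.5).astype(int); cv2.circle(big,tuple(map(int,q)),3,(255,0,255) if i<3 else (255,255,0),-1)
    cv2.imwrite(f"pics/h2{n}.png",big[:,:,::-1])
E
```

```text
t 3.7 tcp [0.4765 0.2286 0.1749] ft [-0.6  0.1 -0.2] w 0.648
delta tool mm [42.9  2.6  1. ] twist deg [ 0.16 -0.05  0.01]
```

View pics/h2side.png

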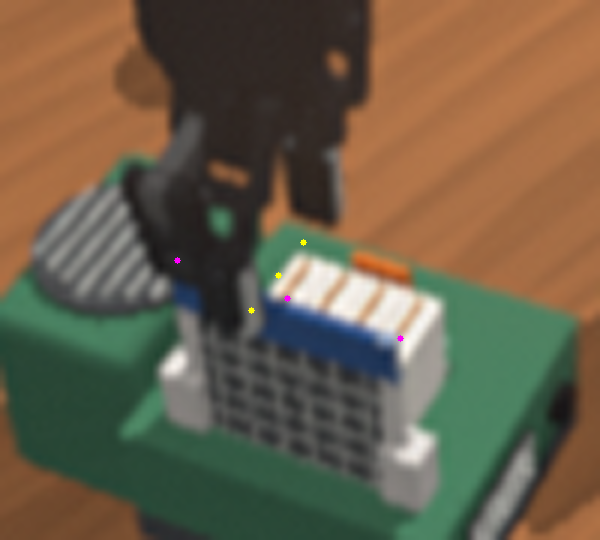

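The near fingertip at about (240,325) is in front of the screen and the far one at about (315,215) is behind it. I'll descend the rest and grip.

>>> {"fn": "arm_command", "kwargs": {
  "plan": [
    {"twist": [0,0,0],"delta_pos": [10,2.5,1],"gripper": -0.3},
    {"twist": [0,0,0],"delta_pos": [15,0,0],"gripper": -0.3},
    {"twist": [0,0,0],"delta_pos": [15,0,0],"gripper": -0.3},
    {"twist": [0,0,0],"delta_pos": [3,0,0],"gripper": -0.3},
    {"twist": [0,0,0],"delta_pos": [0,0,0],"gripper": 0.2},
    {"twist": [0,0,0],"delta_pos": [0,0,0],"gripper": 0.6},
    {"twist": [0,0,0],"delta_pos": [0,0,0],"gripper": 1},
    {"twist": [0,0,0],"delta_pos": [0,0,0],"gripper": 1},
    {"twist": [0,0,0],"delta_pos": [0,0,0],"gripper": 1},
    {"twist": [0,0,0],"delta_pos": [0,0,0],"gripper": 1}
  ]
}}

```text
clock: 4.75
eef_pos: [0.4765, 0.2264, 0.1322]
orientation: [2.045, 0.341, -2.041]
ft_force: [-0.2, 0.1, 3.8]
gripper_width: 0.044
```

```bash
python3 - <<'E'
from h import *
u=[.4913,.1818,np.radians(18.7)]
todo(loc(u,[0,.0465,.132]),-71.3)
p,R,s=pose()
print(R.T@s["ft_force"],R.T@s["ft_torque"])
S=ctrl.snapshot("side");crop(S,220,170,335,290,5,"g1.png")
E
```

```text
t 4.75 tcp [0.4765 0.2264 0.1322] ft [-0.2  0.1  3.8] w 0.044
delta tool mm [0.2 0.5 0.3] twist deg [ 0.18 -0.12  0.03]
[-3.79364541 -0.15783206  0.11537503] [-0.00486294 -0.11917401 -0.15527987]
```

View pics/g1.png

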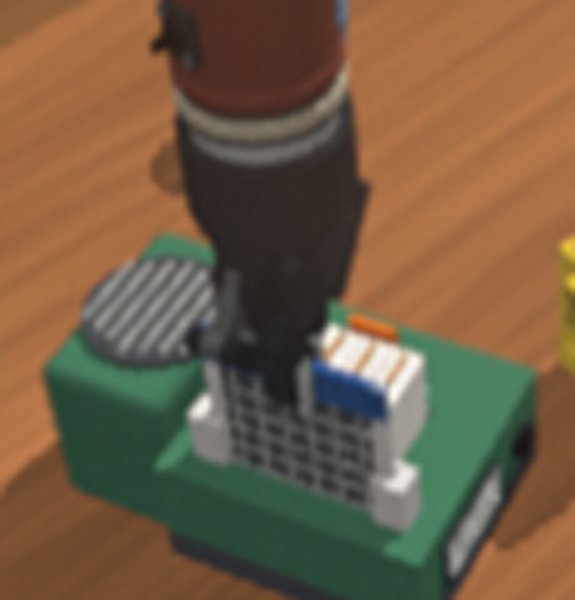

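The shut fingers at about (285,385) hold the blue band in the middle. The opening is about 4–5 mm and the side force is nearly zero. I'll lift it straight up.

>>> {"fn": "arm_command", "kwargs": {
  "plan": [
    {"twist": [0,0,0],"delta_pos": [-5,0,0],"gripper": 1},
    {"twist": [0,0,0],"delta_pos": [-10,0,0],"gripper": 1},
    {"twist": [0,0,0],"delta_pos": [-15,0,0],"gripper": 1},
    {"twist": [0,0,0],"delta_pos": [-15,0,0],"gripper": 1},
    {"twist": [0,0,0],"delta_pos": [-15,0,0],"gripper": 1},
    {"twist": [0,0,0],"delta_pos": [-15,0,0],"gripper": 1},
    {"twist": [0,0,0],"delta_pos": [-15,0,0],"gripper": 1},
    {"twist": [0,0,0],"delta_pos": [-15,0,0],"gripper": 1},
    {"twist": [0,0,0],"delta_pos": [-10,0,0],"gripper": 1},
    {"twist": [0,0,0],"delta_pos": [0,0,0],"gripper": 1},
    {"twist": [0,0,0],"delta_pos": [0,0,0],"gripper": 1}
  ]
}}

```text
clock: 5.9
eef_pos: [0.4756, 0.2255, 0.2461]
orientation: [2.042, 0.339, -2.044]
ft_force: [-0.4, 0.2, -0.3]
gripper_width: 0.047
```

```bash
python3 - <<'E'
from h import *
todo([.4709,-.1487,.25],-109.1)
S=ctrl.snapshot("side");crop(S,210,130,345,290,4,"g2.png")
E
```

```text
t 5.9 tcp [0.4756 0.2255 0.2461] ft [-0.4  0.2 -0.3] w 0.047
delta tool mm [ -3.8 352.6 125.4] twist deg [ 3.797e+01  4.000e-02 -3.000e-02]
```

View pics/g2.png

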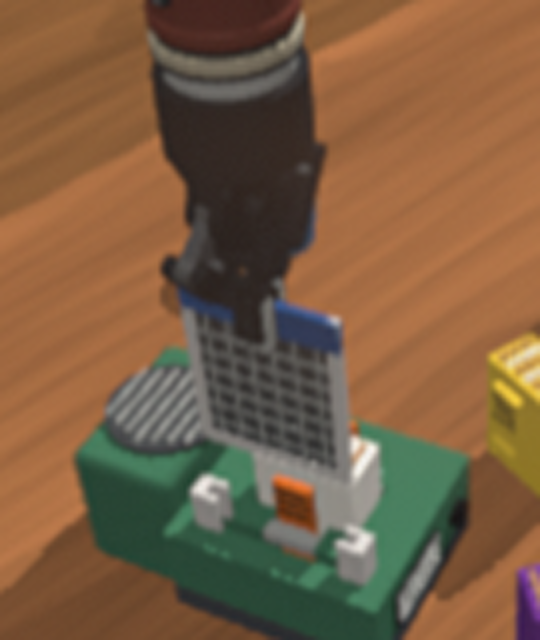

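The screen hangs clear of the slot, with its lower edge from (205,440) to (350,480), and it is upright. The left orange catch at (293,500) is now free. I'll carry the screen to the caddy and turn it there.

>>> {"fn": "arm_command", "kwargs": {
  "plan": [
    {"twist": [0,0,0],"delta_pos": [-2,12,4],"gripper": 1},
    {"twist": [0,0,0],"delta_pos": [-2,25,9],"gripper": 1},
    {"twist": [0,0,0],"delta_pos": [0,35,12.5],"gripper": 1},
    {"twist": [0,0,0],"delta_pos": [0,35,12.5],"gripper": 1},
    {"twist": [0,0,0],"delta_pos": [0,35,12.5],"gripper": 1},
    {"twist": [0,0,0],"delta_pos": [0,35,12.5],"gripper": 1},
    {"twist": [0,0,0],"delta_pos": [0,35,12.5],"gripper": 1},
    {"twist": [0,0,0],"delta_pos": [0,35,12.5],"gripper": 1},
    {"twist": [0,0,0],"delta_pos": [0,35,12.5],"gripper": 1},
    {"twist": [0,0,0],"delta_pos": [0,35,12.5],"gripper": 1},
    {"twist": [0,0,0],"delta_pos": [0,25,9],"gripper": 1},
    {"twist": [0,0,0],"delta_pos": [0,10,3],"gripper": 1},
    {"twist": [4,0,0],"delta_pos": [0,0,0],"gripper": 1},
    {"twist": [7,0,0],"delta_pos": [0,0,0],"gripper": 1},
    {"twist": [8,0,0],"delta_pos": [0,0,0],"gripper": 1},
    {"twist": [8,0,0],"delta_pos": [0,0,0],"gripper": 1},
    {"twist": [7,0,0],"delta_pos": [0,0,0],"gripper": 1},
    {"twist": [4,0,0],"delta_pos": [0,0,0],"gripper": 1},
    {"twist": [0,0,0],"delta_pos": [0,0,0],"gripper": 1},
    {"twist": [0,0,0],"delta_pos": [0,0,0],"gripper": 1}
  ]
}}

```text
clock: 7.95
eef_pos: [0.4713, -0.1469, 0.2501]
orientation: [-2.041, 0.341, 2.043]
ft_force: [0.2, -0.3, -1.1]
gripper_width: 0.047
```

```bash
python3 - <<'E'
from h import *
todo([.4709,-.1487,.20],-109.1)
S=ctrl.snapshot("side");crop(S,320,80,440,240,4,"g3.png")
S=ctrl.snapshot("top");crop(S,320,150,430,260,5,"g3t.png")
E
```

```text
t 7.95 tcp [ 0.4713 -0.1469  0.2501] ft [ 0.2 -0.3 -1.1] w 0.047
delta tool mm [50.1  1.9 -0.2] twist deg [0.13 0.05 0.02]
```

View pics/g3.png

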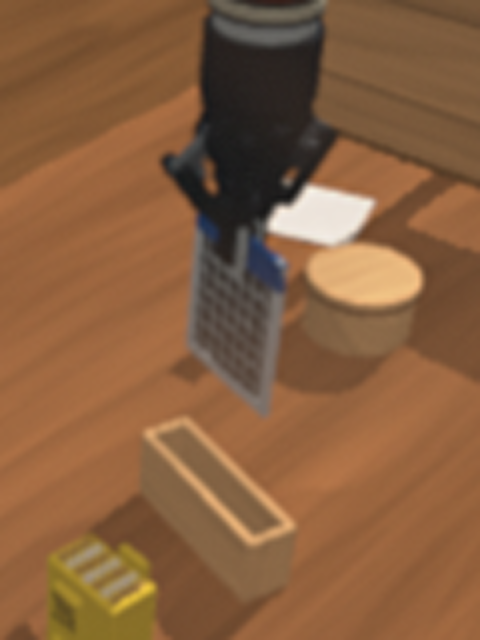

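View pics/g3t.png

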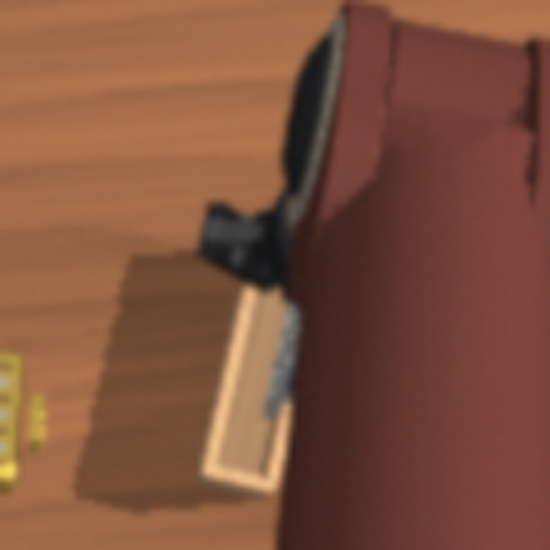

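The screen is above the caddy: in the side crop its lower edge runs from (190,350) to (268,410) over the opening at (225,480), and it is parallel to the opening. I'll lower it partway and check.

>>> {"fn": "arm_command", "kwargs": {
  "plan": [
    {"twist": [0,0,0],"delta_pos": [10,2,0],"gripper": 1},
    {"twist": [0,0,0],"delta_pos": [20,0,0],"gripper": 1},
    {"twist": [0,0,0],"delta_pos": [20,0,0],"gripper": 1},
    {"twist": [0,0,0],"delta_pos": [20,0,0],"gripper": 1},
    {"twist": [0,0,0],"delta_pos": [15,0,0],"gripper": 1},
    {"twist": [0,0,0],"delta_pos": [10,0,0],"gripper": 1},
    {"twist": [0,0,0],"delta_pos": [10,0,0],"gripper": 1},
    {"twist": [0,0,0],"delta_pos": [0,0,0],"gripper": 1},
    {"twist": [0,0,0],"delta_pos": [0,0,0],"gripper": 1}
  ]
}}

```text
clock: 8.95
eef_pos: [0.4711, -0.1497, 0.1455]
orientation: [-2.041, 0.344, 2.04]
ft_force: [0.7, 0.1, -1.3]
gripper_width: 0.045
```

```bash
python3 - <<'E'
from h import *
todo([.4709,-.1487,.104],-109.1)
S=ctrl.snapshot("side");crop(S,330,130,420,240,5,"g4.png")
E
```

```text
t 8.95 tcp [ 0.4711 -0.1497  0.1455] ft [ 0.7  0.1 -1.3] w 0.045
delta tool mm [41.5 -0.8  0.5] twist deg [-0.03 -0.03  0.01]
```

View pics/g4.png

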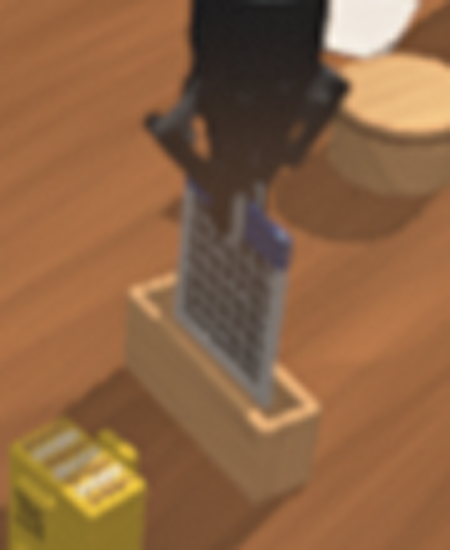

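The screen's lower edge is inside the caddy opening, roughly centred, and there is no contact force. I'll lower it to the floor.

>>> {"fn": "arm_command", "kwargs": {
  "plan": [
    {"twist": [0,0,0],"delta_pos": [10,0,0],"gripper": 1},
    {"twist": [0,0,0],"delta_pos": [12,0,0],"gripper": 1},
    {"twist": [0,0,0],"delta_pos": [10,0,0],"gripper": 1},
    {"twist": [0,0,0],"delta_pos": [5,0,0],"gripper": 1},
    {"twist": [0,0,0],"delta_pos": [3,0,0],"gripper": 1},
    {"twist": [0,0,0],"delta_pos": [1,0,0],"gripper": 1},
    {"twist": [0,0,0],"delta_pos": [0,0,0],"gripper": 1},
    {"twist": [0,0,0],"delta_pos": [0,0,0],"gripper": 1}
  ]
}}

```text
clock: 9.8
eef_pos: [0.4712, -0.1496, 0.1047]
orientation: [-2.041, 0.344, 2.04]
ft_force: [-0.4, -0.3, -0.2]
gripper_width: 0.046
```

>>> {"fn": "arm_command", "kwargs": {
  "plan": [
    {"twist": [0,0,0],"delta_pos": [1,0,0],"gripper": 1},
    {"twist": [0,0,0],"delta_pos": [0,0,0],"gripper": 0.8},
    {"twist": [0,0,0],"delta_pos": [0,0,0],"gripper": 0.6},
    {"twist": [0,0,0],"delta_pos": [0,0,0],"gripper": 0.4},
    {"twist": [0,0,0],"delta_pos": [0,0,0],"gripper": 0.2},
    {"twist": [0,0,0],"delta_pos": [0,0,0],"gripper": 0.0},
    {"twist": [0,0,0],"delta_pos": [0,0,0],"gripper": -0.2},
    {"twist": [0,0,0],"delta_pos": [0,0,0],"gripper": -0.4},
    {"twist": [0,0,0],"delta_pos": [0,0,0],"gripper": -0.6},
    {"twist": [0,0,0],"delta_pos": [0,0,0],"gripper": -0.8},
    {"twist": [0,0,0],"delta_pos": [0,0,0],"gripper": -1},
    {"twist": [0,0,0],"delta_pos": [0,0,0],"gripper": -1},
    {"twist": [0,0,0],"delta_pos": [0,0,0],"gripper": -1}
  ]
}}

```text
clock: 11.1
eef_pos: [0.4709, -0.1495, 0.1033]
orientation: [-2.04, 0.344, 2.041]
ft_force: [0.1, 0.1, 0.7]
gripper_width: 1.001
```

```bash
python3 - <<'E'
from h import *
S=ctrl.snapshot("side");crop(S,330,130,420,240,5,"g5.png")
E
```

```text
(no output)
```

View pics/g5.png

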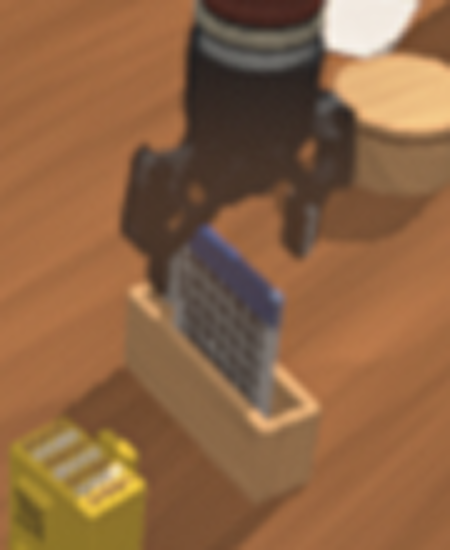

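The screen stands in the caddy, with its blue band from (200,235) to (280,310), and the fingers are clear on both sides. I'll rise away.

>>> {"fn": "arm_command", "kwargs": {
  "plan": [
    {"twist": [0,0,0],"delta_pos": [-5,0,0],"gripper": -1},
    {"twist": [0,0,0],"delta_pos": [-10,0,0],"gripper": -1},
    {"twist": [0,0,0],"delta_pos": [-15,0,0],"gripper": -1},
    {"twist": [0,0,0],"delta_pos": [-20,0,0],"gripper": -1},
    {"twist": [0,0,0],"delta_pos": [-30,0,0],"gripper": -1},
    {"twist": [0,0,0],"delta_pos": [-30,0,0],"gripper": -1},
    {"twist": [0,0,0],"delta_pos": [-20,0,0],"gripper": -1},
    {"twist": [0,0,0],"delta_pos": [0,0,0],"gripper": -1},
    {"twist": [0,0,0],"delta_pos": [0,0,0],"gripper": -1}
  ]
}}

```text
clock: 12.05
eef_pos: [0.4707, -0.1495, 0.2338]
orientation: [-2.041, 0.344, 2.04]
ft_force: [0.0, -0.3, -0.8]
gripper_width: 1.0
```

```bash
python3 - <<'E'
from h import *
S=ctrl.snapshot("side");crop(S,330,130,420,240,5,"g6.png")
u=[.4913,.1818,np.radians(18.7)]
todo(loc(u,[0,0,.2]),-71.3)
E
```

```text
t 12.1 tcp [ 0.4702 -0.1493  0.2329] ft [-0.1  0.5  0.1] w 1.003
delta tool mm [  33.1 -319.8   88.5] twist deg [-3.782e+01  6.000e-02  2.000e-02]
```

View pics/g6.png

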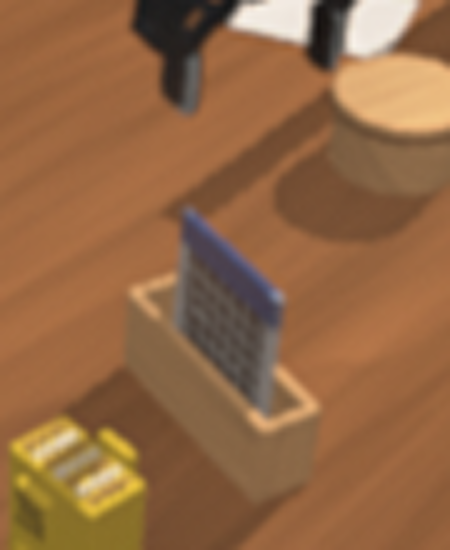

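The screen stands in the caddy, leaning slightly, and is released. Now I go back to the unit.

>>> {"fn": "arm_command", "kwargs": {
  "plan": [
    {"twist": [0,0,0],"delta_pos": [0,-15,4],"gripper": -1},
    {"twist": [0,0,0],"delta_pos": [0,-35,10],"gripper": -1},
    {"twist": [0,0,0],"delta_pos": [0,-40,11],"gripper": -1},
    {"twist": [0,0,0],"delta_pos": [0,-40,11],"gripper": -1},
    {"twist": [0,0,0],"delta_pos": [0,-40,11],"gripper": -1},
    {"twist": [0,0,0],"delta_pos": [0,-40,11],"gripper": -1},
    {"twist": [0,0,0],"delta_pos": [0,-40,11],"gripper": -1},
    {"twist": [0,0,0],"delta_pos": [0,-35,10],"gripper": -1},
    {"twist": [0,0,0],"delta_pos": [0,-25,7],"gripper": -1},
    {"twist": [0,0,0],"delta_pos": [0,-10,3],"gripper": -1},
    {"twist": [-4,0,0],"delta_pos": [0,0,0],"gripper": -1},
    {"twist": [-7,0,0],"delta_pos": [0,0,0],"gripper": -1},
    {"twist": [-8,0,0],"delta_pos": [0,0,0],"gripper": -1},
    {"twist": [-8,0,0],"delta_pos": [0,0,0],"gripper": -1},
    {"twist": [-7,0,0],"delta_pos": [0,0,0],"gripper": -1},
    {"twist": [-4,0,0],"delta_pos": [0,0,0],"gripper": -1},
    {"twist": [0,0,0],"delta_pos": [0,0,0],"gripper": -1},
    {"twist": [0,0,0],"delta_pos": [0,0,0],"gripper": -1}
  ]
}}

```text
clock: 13.9
eef_pos: [0.4914, 0.1807, 0.2327]
orientation: [2.043, 0.336, -2.046]
ft_force: [-0.6, -0.9, 0.4]
gripper_width: 0.999
```

```bash
python3 - <<'E'
from h import *
u=[.4913,.1818,np.radians(18.7)]
todo(loc(u,[0,0,.15]),-71.3)
p,R,s=pose()
S=ctrl.snapshot("side"); im=S["color"].copy()
x0,y0=220,150;k=5; big=cv2.resize(im[y0:y0+120,x0:x0+120],None,fx=k,fy=k,interpolation=cv2.INTER_CUBIC)
w=[loc(u,np.array(q)/1000) for q in([35,20,112],[35,-20,112],[-35,20,112],[-35,-20,112],[0,33,92.5],[-75,70,70],[-75,-70,70])]+[p]
for i,q in enumerate(proj(S,w)):
    q=((q-[x0,y0]+.5)*k-.5).astype(int); cv2.circle(big,tuple(map(int,q)),3,(255,0,255) if i<7 else (255,255,0),-1)
cv2.imwrite("pics/c1.png",big[:,:,::-1])
S=ctrl.snapshot("top");crop(S,210,160,300,260,5,"c1t.png")
E
```

```text
t 13.9 tcp [0.4914 0.1807 0.2327] ft [-0.6 -0.9  0.4] w 0.999
delta tool mm [82.7 -1.2 -0.4] twist deg [-0.    0.09 -0.03]
```

View pics/c1.png

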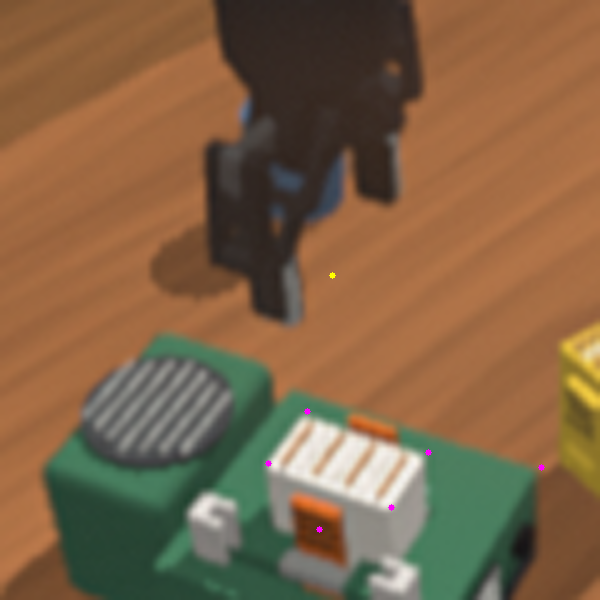

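View pics/c1t.png

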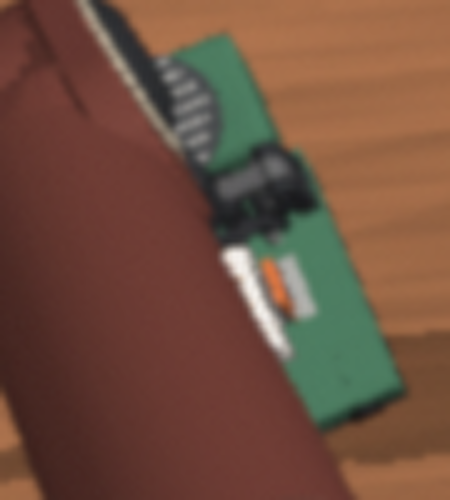

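The projected cassette corners match the picture within about 1 px: (307,412), (428,453), (268,463) and (391,507). The left catch dot at (319,530) lies on the orange pad. The fingers straddle in y. I'll descend in two steps.

>>> {"fn": "arm_command", "kwargs": {
  "plan": [
    {"twist": [0,0,0],"delta_pos": [15,-1,-0.5],"gripper": -1},
    {"twist": [0,0,0],"delta_pos": [25,0,0],"gripper": -1},
    {"twist": [0,0,0],"delta_pos": [25,0,0],"gripper": -1},
    {"twist": [0,0,0],"delta_pos": [20,0,0],"gripper": -1},
    {"twist": [0,0,0],"delta_pos": [17,0,0],"gripper": -1},
    {"twist": [0,0,0],"delta_pos": [10,0,0],"gripper": -1},
    {"twist": [0,0,0],"delta_pos": [0,0,0],"gripper": -1},
    {"twist": [0,0,0],"delta_pos": [0,0,0],"gripper": -1}
  ]
}}

```text
clock: 14.8
eef_pos: [0.4922, 0.1833, 0.1218]
orientation: [2.044, 0.34, -2.042]
ft_force: [0.1, -0.3, 0.4]
gripper_width: 0.998
```

```bash
python3 - <<'E'
from h import *
u=[.4913,.1818,np.radians(18.7)]
todo(loc(u,[0,0,.071]),-71.3)
S=ctrl.snapshot("side");crop(S,220,170,340,280,5,"c2.png")
E
```

```text
t 14.8 tcp [0.4922 0.1833 0.1218] ft [ 0.1 -0.3  0.4] w 0.998
delta tool mm [50.8  1.1  1.3] twist deg [ 0.16 -0.05  0.  ]
```

View pics/c2.png

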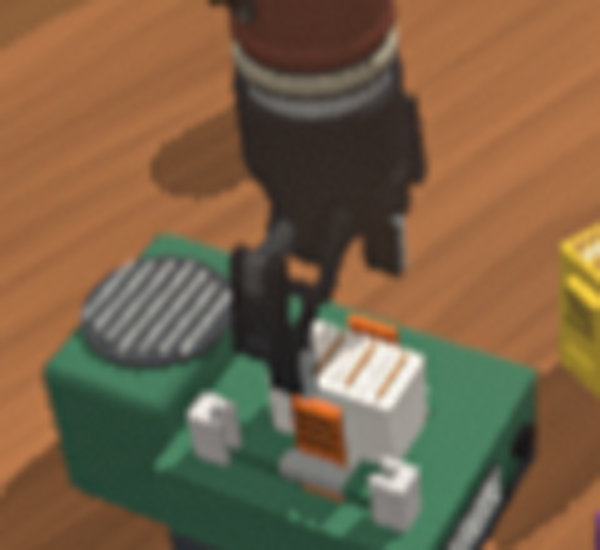

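The near fingertip at about (300,390) is above and outside the orange pad at (320,430), and the far one at about (385,265) is beyond the right catch. I'll go down to the pads.

>>> {"fn": "arm_command", "kwargs": {
  "plan": [
    {"twist": [0,0,0],"delta_pos": [5,1,1],"gripper": -1},
    {"twist": [0,0,0],"delta_pos": [10,0,0],"gripper": -1},
    {"twist": [0,0,0],"delta_pos": [10,0,0],"gripper": -1},
    {"twist": [0,0,0],"delta_pos": [10,0,0],"gripper": -1},
    {"twist": [0,0,0],"delta_pos": [10,0,0],"gripper": -1},
    {"twist": [0,0,0],"delta_pos": [5,0,0],"gripper": -1},
    {"twist": [0,0,0],"delta_pos": [0,0,0],"gripper": -1},
    {"twist": [0,0,0],"delta_pos": [0,0,0],"gripper": -1}
  ]
}}

```text
clock: 15.65
eef_pos: [0.4912, 0.1819, 0.0713]
orientation: [2.043, 0.34, -2.043]
ft_force: [0.2, 0.5, -0.1]
gripper_width: 1.001
```

```bash
python3 - <<'E'
from h import *
u=[.4913,.1818,np.radians(18.7)]
todo(loc(u,[0,0,.071]),-71.3)
S=ctrl.snapshot("side");crop(S,220,170,340,280,5,"c3.png")
E
```

```text
t 15.65 tcp [0.4912 0.1819 0.0713] ft [ 0.2  0.5 -0.1] w 1.001
delta tool mm [ 0.3  0.1 -0. ] twist deg [ 0.18 -0.01  0.01]
```

View pics/c3.png

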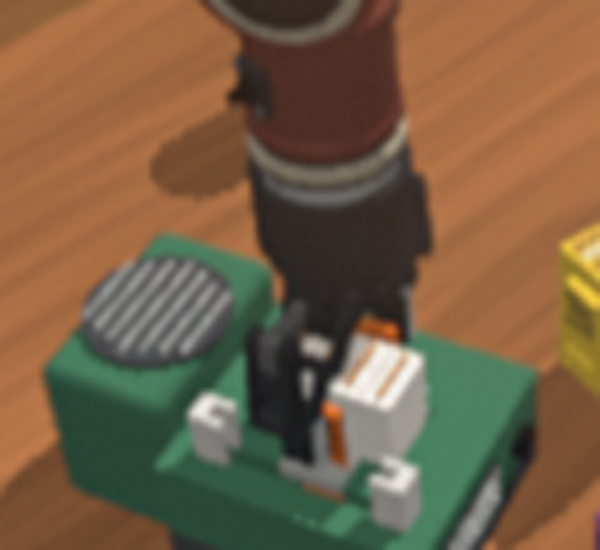

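The near finger at about (305,435) stands in front of the left catch pad, whose edge shows at (335,430), and the far finger is behind the right catch. There are no contact forces, so I'll pinch.

>>> {"fn": "arm_command", "kwargs": {
  "plan": [
    {"twist": [0,0,0],"delta_pos": [0,0,0],"gripper": -0.7},
    {"twist": [0,0,0],"delta_pos": [0,0,0],"gripper": -0.5},
    {"twist": [0,0,0],"delta_pos": [0,0,0],"gripper": -0.2},
    {"twist": [0,0,0],"delta_pos": [0,0,0],"gripper": 0.2},
    {"twist": [0,0,0],"delta_pos": [0,0,0],"gripper": 1},
    {"twist": [0,0,0],"delta_pos": [0,0,0],"gripper": 1},
    {"twist": [0,0,0],"delta_pos": [0,0,0],"gripper": 1},
    {"twist": [0,0,0],"delta_pos": [0,0,0],"gripper": 1},
    {"twist": [0,0,0],"delta_pos": [0,0,0],"gripper": 1}
  ]
}}

```text
clock: 16.6
eef_pos: [0.4916, 0.1833, 0.074]
orientation: [2.046, 0.343, -2.04]
ft_force: [-3.7, 1.2, 16.8]
gripper_width: 0.549
```

```bash
python3 - <<'E'
from h import *
u=[.4913,.1818,np.radians(18.7)]
todo(loc(u,[0,0,.071]),-71.3)
p,R,s=pose(); print((R.T@s["ft_force"]).round(1),(R.T@s["ft_torque"]).round(2),s["gripper_width"]*85)
S=ctrl.snapshot("side");crop(S,220,170,340,280,5,"c4.png")
E
```

```text
t 16.6 tcp [0.4916 0.1833 0.074 ] ft [-3.7  1.2 16.8] w 0.549
delta tool mm [3.  1.3 0.8] twist deg [ 0.25 -0.17  0.06]
[-16.8  -2.3   3.1] [-0.03 -0.74 -0.28] 46.660694163246696
```

View pics/c4.png

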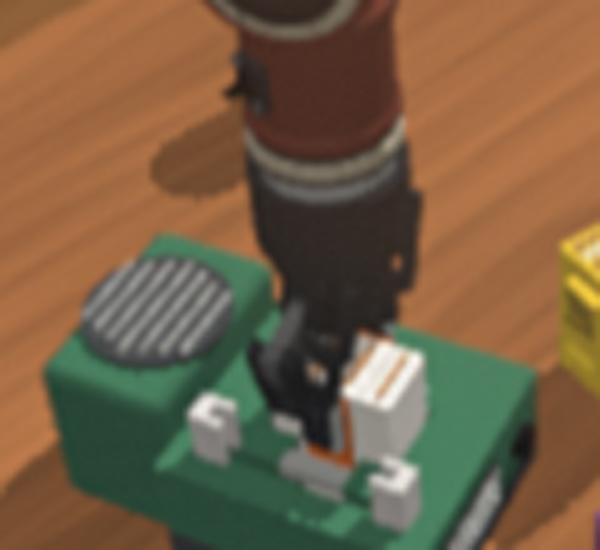

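The fingers pinch both orange catches, with the left pad edge at (345,420) now close to the body. The opening reads about 47–50 mm, close to the 52 mm expected. I'll lift gently first and watch the force.

>>> {"fn": "arm_command", "kwargs": {
  "plan": [
    {"twist": [0,0,0],"delta_pos": [-3,0,0],"gripper": 1},
    {"twist": [0,0,0],"delta_pos": [-3,0,0],"gripper": 1},
    {"twist": [0,0,0],"delta_pos": [-3,0,0],"gripper": 1},
    {"twist": [0,0,0],"delta_pos": [0,0,0],"gripper": 1},
    {"twist": [0,0,0],"delta_pos": [0,0,0],"gripper": 1}
  ]
}}

```text
clock: 17.15
eef_pos: [0.491, 0.1815, 0.08]
orientation: [2.042, 0.339, -2.044]
ft_force: [0.3, 0.1, -3.7]
gripper_width: 0.543
```

```bash
python3 - <<'E'
from h import *
u=[.4913,.1818,np.radians(18.7)]
todo(loc(u,[0,0,.080]),-71.3)
S=ctrl.snapshot("side");crop(S,220,170,340,280,5,"c5.png")
E
```

```text
t 17.15 tcp [0.491  0.1815 0.08  ] ft [ 0.3  0.1 -3.7] w 0.543
delta tool mm [-0.  -0.2 -0.4] twist deg [ 0.16  0.05 -0.  ]
```

View pics/c5.png

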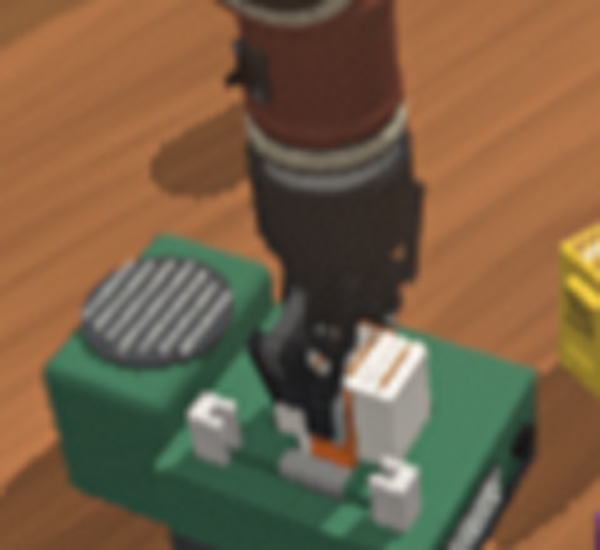

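The cassette has risen about 6 mm, and the force of −3.7 N is about its weight, so the teeth are free. I'll lift the rest of the way.

>>> {"fn": "arm_command", "kwargs": {
  "plan": [
    {"twist": [0,0,0],"delta_pos": [-4,0,0],"gripper": 1},
    {"twist": [0,0,0],"delta_pos": [-7,0,0],"gripper": 1},
    {"twist": [0,0,0],"delta_pos": [-8,0,0],"gripper": 1},
    {"twist": [0,0,0],"delta_pos": [-8,0,0],"gripper": 1},
    {"twist": [0,0,0],"delta_pos": [-8,0,0],"gripper": 1},
    {"twist": [0,0,0],"delta_pos": [-8,0,0],"gripper": 1},
    {"twist": [0,0,0],"delta_pos": [-10,0,0],"gripper": 1},
    {"twist": [0,0,0],"delta_pos": [-12,0,0],"gripper": 1},
    {"twist": [0,0,0],"delta_pos": [-15,0,0],"gripper": 1},
    {"twist": [0,0,0],"delta_pos": [-15,0,0],"gripper": 1},
    {"twist": [0,0,0],"delta_pos": [-15,0,0],"gripper": 1},
    {"twist": [0,0,0],"delta_pos": [-15,0,0],"gripper": 1},
    {"twist": [0,0,0],"delta_pos": [-10,0,0],"gripper": 1},
    {"twist": [0,0,0],"delta_pos": [-5,0,0],"gripper": 1},
    {"twist": [0,0,0],"delta_pos": [0,0,0],"gripper": 1},
    {"twist": [0,0,0],"delta_pos": [0,0,0],"gripper": 1},
    {"twist": [0,0,0],"delta_pos": [0,0,0],"gripper": 1},
    {"twist": [0,0,0],"delta_pos": [0,0,0],"gripper": 1}
  ]
}}

```text
clock: 19.0
eef_pos: [0.4908, 0.1816, 0.2197]
orientation: [2.041, 0.339, -2.044]
ft_force: [-0.3, 0.3, -2.7]
gripper_width: 0.542
```

```bash
python3 - <<'E'
from h import *
u=[.4913,.1818,np.radians(18.7)]
todo(loc(u,[0,0,.22]),-71.3)
S=ctrl.snapshot("side");crop(S,220,120,420,280,4,"d1.png")
im=S["color"][:,:,::-1];cv2.imwrite("pics/d1f.png",im)
b=.02+(pose()[0][2]-.074)
w=[loc(u,np.array(q)/1000) for q in([-35,20,b*1000],[-35,-20,b*1000],[35,20,b*1000])];print(b,((proj(S,w)-[220,120]+.5)*4-.5).round())
S=ctrl.snapshot("top");cv2.imwrite("pics/d1t.png",S["color"][:,:,::-1])
E
```

```text
t 19.0 tcp [0.4908 0.1816 0.2197] ft [-0.3  0.3 -2.7] w 0.542
delta tool mm [-0.3  0.  -0.6] twist deg [ 0.18  0.09 -0.  ]
0.16580093901804768 [[309. 464.]
 [340. 421.]
 [206. 430.]]
```

View pics/d1.png

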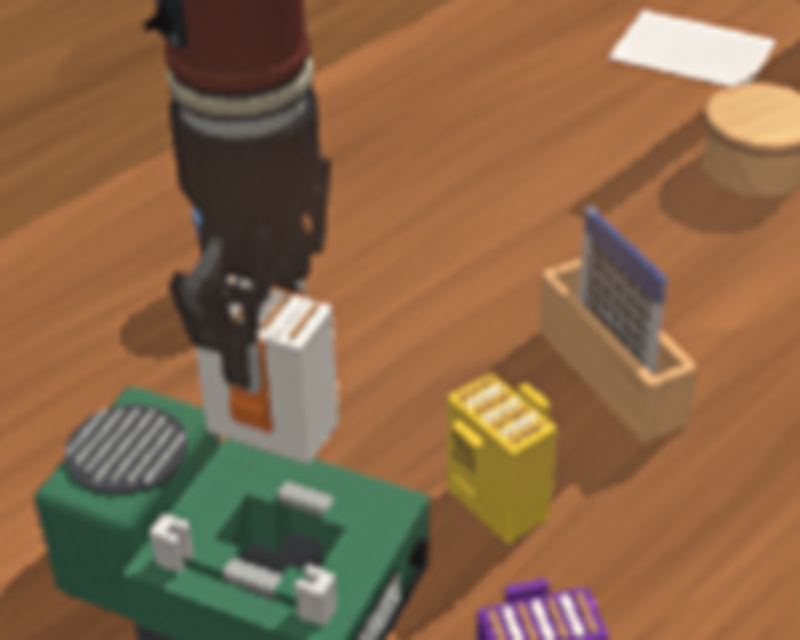

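View pics/d1t.png

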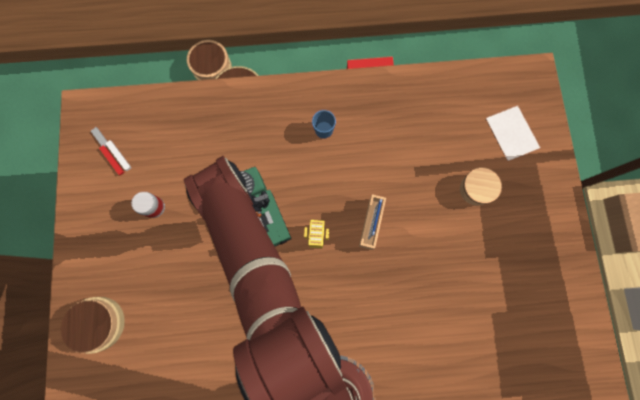

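The cassette is held upright. Its lower front corner is at (308,462), against (309,464) predicted for an underside at 166 mm. The screen stands in the caddy, and the cup (323,124), box (483,185) and tin (147,204) have not moved. Handing in.

```bash
python3 - <<'E'
from h import *
s=ctrl.get_state();print(s["clock"],s["eef_pos"],np.abs(s["qvel"]).max(),s["gripper_width"],s["ft_force"])
print(ctrl.close_job())
E
```

```text
19.1 [0.49095746 0.18173789 0.21991927] 0.0062379823407556325 0.5390654953981828 [-0.31773317 -0.17315444 -4.12462674]
the job is handed in; nothing more can be done
None
```

I slid the screen out of its slot, stood it in the caddy and let go. Then I pinched both orange catches, lifted the cassette straight out of the unit, and handed the job in at 19.1 s, well inside the 61 s limit. The hand-in gives no verdict.

**Last checks:**
- **Cassette:** It is upright, with its underside about 166 mm above the bench. The corner I predicted for that height matched the picture to about 0.5 px. The arm was practically still, and the wrist force of about −3 to −4 N agrees with the cassette's weight.
- **Screen:** It stands in the caddy, released and leaning only slightly.
- **Bystanders:** The cup, round box and tin sit at the same pixels as at the start.

**One disagreement:** the gripper opening read about 46 mm (as a fraction of 85 mm), where 52 mm was expected over fully pressed catches. On the screen it also read low, about 4 mm for 5 mm, so I took this as a scale effect. The catch positions were not measured directly; that both are fully in follows from the narrow opening and from the cassette coming free.

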